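# Lock the lens carrier and tuck its cover strip under the keeper flap

## Task

Push the white lens carrier fully home into the loading station, then swing the latch arm fully closed across its near face. Pick up the aluminium cover strip by its rib, lay it centred and square over the lenses and slide its far edge (the one farther from the rib) under the hinged keeper flap nearly to the rear stop, without lifting the flap and with the latch still shut. Finish while still holding the strip, pressing it down flat on the carrier with about 10 N, and leave the other things on the desk where they are.

Things in the scene. Friction and masses are not known exactly. Their poses are not given: they have to be found in the camera images.
- station: Loading station fixed to the desk: aluminium base plate 8 mm thick, 210 wide (y), from x -150 to +100 mm. Origin at desk level; x is the direction in which carrier and strip slide in (roughly away from the robot), z up. 'Station' numbers below are mm in this frame. Two low side rails stand outside the carrier, top z 24. Its upright rear stop has its face at x 72, z 8 to 38, below the flap.
- carrier (a joint): Slide of the white lens carrier, a block 150 (x) x 130 (y) mm, flat top at station z 30, underside z 9; its 8 black lenses rise 1 mm but are look only. Value in m: 0 = fully home at its end stop (near face at station x -80), larger = pulled out to -x; starts 0.03 to 0.055. Takes about 2 N to push and stays where left.
- carrier_push (a point): Centre of the carrier's near upright face (130 wide, z 9 to 30), moves with the carrier. Push here in station +x; the base plate's top under it is at z = 8.
- latch (a joint): Vertical hinge of the latch arm, rad: 0 = closed, arm along station +y across the near face of the home carrier (hard stop); 1.6 = open, arm pointing to station -x (positive is counter-clockwise from above). Starts 1.5 to 1.9. Stays where left; about 1 N at the post turns it.
- latch_post (a point): On the upright round black post, 12 mm in diameter, at the free end of the latch arm, 65 mm from the hinge axis. The arm's top is at z 27; the post stands from z 27 to 64, this point is at z 49. Keep fingertips above z 31 when gripping it, to clear the carrier's top.
- latch_pivot (a point): On the latch's hinge axis: station x -89, y -85, z 49 mm. At latch angle q the post is at pivot + 65 mm x (-sin q, cos q) in station x, y.
- flap (a joint): Hinge of the steel keeper flap over the carrier's far end, rad: 0 = lying on its stop, kept there by its weight and a light spring; positive = lifted. Lifted means over 0.12.
- flap_lip (a point): Middle of the flap's front lower edge: station x 45, z 39 mm (its underside, 9 above the carrier's top). The flap is 140 wide in y, 3 thick, hinged along y at x 86. Ahead of this edge a short lip flares upward to x 37, z 45.
- strip_grip (a point): Centre of the rib of the loose cover strip, 21 mm above its underside. Aluminium plate 90 (x) x 120 (y) x 4 mm, 0.14 kg, with an upright black rib 15 mm nearer its near edge, 44 long (x), 12 thick (y), from 4 to 38 above the underside: grip it across the 12 mm. Axes: x along the rib to the far edge that goes under the flap, z up. Starts flat on the desk left or right of the station.
- strip_edge (a point): Middle of the strip's far edge (the one to tuck), half-way through its thickness: 60 mm in strip +x from the rib's centre, 2 mm above the underside. Tucked and flat it lies at station z 32, x 60 to 72 mm.
- cap_tray: Bystander: grey open tray of black caps, 100 x 130 x 22 mm, origin under its centre. Leave alone.
- cleaner: Bystander: white bottle, 48 mm in diameter, 110 tall, origin under its centre. Leave alone.
- barrel: Bystander: black stepped lens barrel, 52 mm in diameter, 50 tall, origin under its centre. Leave alone.
Not all that is in view belongs to the job. There is more than one size of the part that bears strip_grip; the job needs the middle-sized.

How it is judged (in metres and radians):
On the way, in this order (a step that is already met when the one before it is completed fails the run):
1. the carrier is fully home, the latch still open (value of joint carrier below 0.004 m and value of joint latch above 0.3 rad), for 0.2 s.
2. the latch is closed across the home carrier (value of joint latch below 0.1 rad and value of joint carrier below 0.004 m), for 0.2 s.
3. the strip's far edge is under the flap, the flap lying down (all of step 2 and value of joint flap below 0.12 rad and x of strip_edge in the frame of station above 0.05 m and z of strip_edge in the frame of station between 0.03 and 0.039 m), for 0.2 s.
At the end, for the whole second after the job is handed in: Carrier within 4 mm of home, latch and flap within 0.1 and 0.12 rad of shut; strip edge 15 mm or more under the flap (station x over 60 mm), within 10 mm of the centre line, square to 0.08 rad, flat (0.04 rad, edge at z 30-34 mm), pressed on the carrier with 4 to 30 N by the fingers (all of step 2 and value of joint flap below 0.12 rad and x of strip_edge in the frame of station between 0.06 and 0.075 m and y of strip_edge in the frame of station between -0.01 and 0.01 m and z of strip_edge in the frame of station between 0.03 and 0.034 m and angle between the x axis of strip_grip and the x axis of station, either way round below 0.08 rad and angle between strip_grip's own z axis and vertical below 0.04 rad and contact force between strip and carrier between 4 and 30 N and contact force between strip and the fingers above 2 N); the arm keeps its last pose, push and grip.
It fails at once if the flap is lifted (value of joint flap above 0.12 rad).
It fails at once if a bystander is disturbed (distance of any of cap_tray, cleaner, barrel from where it was at the start of the episode above 0.03 m).
It also fails if it takes over 64 s, if anything falls off the work surface, if the arm or the gripper's body presses on something with over 40 N, if the wrist force passes 120 N, or if a joint passes its speed limit or range.

## Robot

A 6-joint arm with a two-finger parallel gripper is mounted at the origin on the work surface. World frame = base frame: x ahead of the robot, y to its left, z up, the work surface at z = 0. Lengths are in m, angles in degrees, forces in N, time in s.
With the tool pointing down it reaches from about 0.3 to 0.75 m from the base axis. Payload 8.5 kg.
Tool frame: the origin (TCP) lies between the finger pads; the fingertips stand 17 mm ahead of it and the grasp point (between the pads) lies 2 mm behind it (env.tip_reach is the distance from the TCP to the fingertips, in m); z points along the fingers, y is the line along which they close (so a half turn about z gives the same grasp; the last joint's range is limited). The gripper opens to 85 mm and grips with 20 to 120 N. Pads are 22 mm wide; open, the fingers measure 114 mm over their backs; the gripper's body (76 mm by 85 mm) begins 54 mm behind the grasp point. The pads swing forward as they close: fully open they stand 13 mm farther back than shut.
Start: joints at [57.336, 21.807, 74.336, -0, 83.858, -12.336], TCP at [0.191, 0.516, 0.248] pointing down, gripper open.
Joint ranges: [-178.18, 178.18], [-50.72, 133.34], [12.68, 142.11], [-81.47, 261.47], [9.98, 163.14], [-165.26, 165.26]. Speed limits (degrees/s): [136.94, 136.94, 180, 180, 180, 180].

## Interface

Orientations are given as a 3x3 rotation matrix whose columns are the frame's x, y, z axes.
In Python, from rig import env, viewer gives the robot as it stands.
- The arm moves only by the tool move_arm, never from a script. Its argument "motion" is a list of rows, each a list of 2 entries, a list of its own where there are three numbers: the shift along the tool's x, y, z normalised to -1 to 1, where 1 is 50 mm, then the turn, a rotation vector about the tool's x, y, z normalised to -1 to 1, where 1 is 8 degrees. A call has 1 to 20 rows; each row shifts and turns the commanded pose from where the row before left it, along the tool's axes as they then stand; what a row does not reach is not made up. A row lasts 1/10 s, in which the tool goes at most 50 mm and 8.59 degrees, less where a joint would pass 70% of its speed; a pose out of reach is approached as far as the arm can. A call with a number of a shift or a turn outside -1 to 1 is refused whole. A call with a gripper value outside its range is refused whole. "claw" is the closure, from 0 (fully open) to 1 (shut), set as the call begins (left out, the last holds). The fingers move at their own pace and stop on an object; "force" is the grip in N (left out, the last holds). Time passes only in rows, so rows that do not move let the fingers close. It gives the time, the measured TCP pose, the force, the opening and the grip force at its end, in the units of the state.
- env.observe(): the state, without advancing time (a new reading comes with each control period).
- viewer.get_image(name): name is "side" or "top"; returns a dict with "frame" (384x512x3 uint8, red, green, blue), "depth" (384x512 float32, m along the optical axis (not along the pixel's ray), 0 where there is no reading), "fx", "fy", "cx", "cy" (pixels), "eye" and "attitude" of the camera in the world. Camera axes: x right, y up, looking along -z (the intrinsics and any distortion apply to the point x, -y, -z); pixel columns grow to the right and rows downward; lengths in m; the calibration is good to about 2 mm. A picture is of the moment at which its call begins.
- env.close_job(): hands the job in; it is judged then, once.
The state is a dict: "time_s": time; "q": joint angles; "qvel": joint speeds; "joint_efforts": joint torques, N m; "position": TCP position; "tool_rot": TCP orientation; "ft_force": force on the tool from outside, world axes, zero at the start; "wrist_torque": the same for the moment, N m; "grip_width": finger opening in m; "gripper_force": force on a finger pad.
Only numpy, scipy, OpenCV 4.12 (cv2) and the standard library are available. Lean on these libraries where they do the work, as an engineer would, in place of code of your own. Each camera call takes 0.05 s, during which the arm holds its last target. There are 200 camera calls.

## Working session

There is one attempt and no reset: what is moved stays moved. The work goes in short steps, Python scripts to look and compute and a tool call to move; the robot and the scene stay as the last step left them, time stands still between calls to the robot, and variables do not carry over. Pictures are saved under pics/ and viewed, at most 10 in all, crops included, and the job is handed in when it is done.

Besides the shell and the picture viewer there is one more tool, called after "Request:" as name(argument=value, ...), one argument or row to a line, values as JSON. move_arm: Moves the arm, as the interface text tells. Scaled input: -1 to 1 covers 50 mm each way for a shift and 8 degrees each way for a turn. Its arguments: {"type":"object","properties":{"motion":{"type":"array","items":{"type":"array"}},"claw":{"type":"number"},"force":{"type":"number"}},"required":["motion"]}

```bash
mkdir -p pics; cat > h.py <<'E'
import numpy as np, cv2
from rig import env, viewer
def grab(n):
    return viewer.get_image(n)
def cloud(im):
    d=im["depth"]; h,w=d.shape; v,u=np.mgrid[0:h,0:w]
    p=np.stack([(u-im["cx"])/im["fx"]*d,-(v-im["cy"])/im["fy"]*d,-d],-1)
    return p@np.array(im["attitude"]).T+np.array(im["eye"])
def save(im,f): cv2.imwrite(f,im["frame"][:,:,::-1])
E
python3 - <<'E'
from h import *
for n in("top","side"):
    im=grab(n); np.save(f"{n}.npy",im,allow_pickle=True); save(im,f"pics/{n}0.png")
    print(n,im["eye"],np.round(im["attitude"],3).tolist(),im["fx"],im["cx"],im["cy"],[k for k in im])
s=env.observe();print(s)
E
```

```text
top [0.38361426 0.00154383 1.06262621] [[-0.029, 0.991, -0.127], [-1.0, -0.028, 0.009], [0.005, 0.127, 0.992]] 389.93455531165574 258.3336556896727 190.83664942915135 ['frame', 'depth', 'fx', 'fy', 'cx', 'cy', 'eye', 'attitude']
side [ 0.3594755  -0.92573248  0.7285695 ] [[0.991, 0.084, -0.106], [-0.135, 0.558, -0.819], [-0.009, 0.825, 0.564]] 379.20333205853217 255.7830794186069 194.68069486812038 ['frame', 'depth', 'fx', 'fy', 'cx', 'cy', 'eye', 'attitude']
{'time_s': 0.1, 'q': array([ 5.73386556e+01,  2.18386549e+01,  7.43783192e+01,  4.08768027e-05,
        8.38592652e+01, -1.23342579e+01]), 'qvel': array([ 0.01572783,  0.03052463, -0.1456012 , -0.10516147,  0.15819639,
        0.02461672]), 'joint_efforts': array([ 4.28109284e-03, -4.49219406e+01, -2.31656796e+01, -1.65678671e-04,
        3.65580003e-03,  3.36505821e-05]), 'position': array([0.1909164 , 0.51554962, 0.24777153]), 'tool_rot': array([[-9.37724688e-01,  3.47378603e-01, -7.18699841e-04],
       [ 3.47379229e-01,  9.37724062e-01, -1.11983877e-03],
       [ 2.84934108e-04, -1.29976186e-03, -9.99999115e-01]]), 'ft_force': array([ 0.83707509, -0.3641351 , -0.08178173]), 'wrist_torque': array([-0.0425138 ,  0.01341959,  0.00508243]), 'gripper_force': 0.0, 'grip_width': 0.08535788531552392}
```

View pics/top0.png

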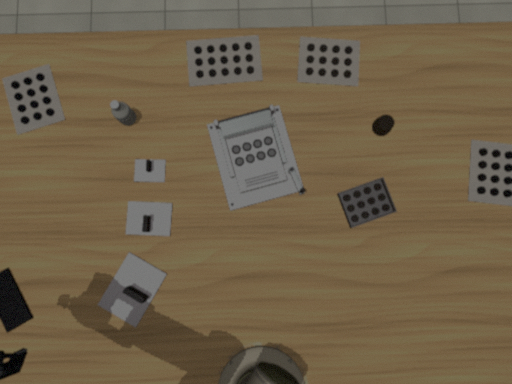

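View pics/side0.png

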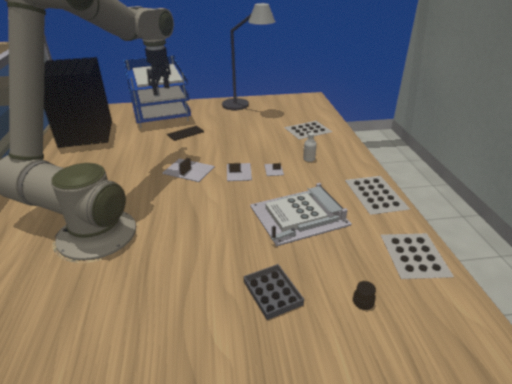

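The top view shows the station at about (255,158) with its flap at the top and the latch post at (302,190). Three strips lie at the left, at (150,170), (148,218) and (132,290). The one at (148,218) measures about 45x33 px, so it is the middle size. Next I'll take zoomed crops.

```bash
python3 - <<'E'
from h import *
im=np.load("top.npy",allow_pickle=True).item()
f=im["frame"][:,:,::-1]
a=cv2.resize(f[95:220,195:315],None,fx=4.8,fy=4.8,interpolation=cv2.INTER_CUBIC)
b=cv2.resize(f[150:245,120:180],None,fx=3.6,fy=4.8*1,interpolation=cv2.INTER_CUBIC)
b=cv2.resize(f[190:240,120:175],None,fx=4,fy=4,interpolation=cv2.INTER_CUBIC)
o=np.zeros((600,800,3),np.uint8);o[:a.shape[0],:a.shape[1]]=a;o[:b.shape[0],580:580+b.shape[1]]=b
cv2.imwrite("pics/crop1.png",o)
P=cloud(im)
for n,(u,v) in dict(post=(302,189),mid=(135,215),rib=(148,222),big=(150,270),small=(140,172),car=(250,170),flap=(245,118),tray=(367,203),barrel=(383,125),clean=(123,112)).items(): print(n,np.round(P[v,u],4))
# middle strip: plate pixels
g=im["frame"].astype(int)
sub=np.zeros(g.shape[:2],bool); sub[195:242,120:178]=1
rz=P[...,2]
hsv=cv2.cvtColor(im["frame"],cv2.COLOR_RGB2HSV)
m=sub&(((hsv[...,1]<60)))
print(m.sum(), np.percentile(rz[m],[5,50,95]), np.percentile(rz[sub],[5,50,99]))
mm=m.astype(np.uint8)*255
c=max(cv2.findContours(mm,cv2.RETR_EXTERNAL,2)[0],key=cv2.contourArea)
# project to plane z=.004
def ray(u,v,z):
    d=np.array([(u-im["cx"])/im["fx"],-(v-im["cy"])/im["fy"],-1.])@np.array(im["attitude"]).T
    e=np.array(im["eye"]); return e+d*(z-e[2])/d[2]
q=np.array([ray(*p[0],.004)[:2] for p in c]).astype(np.float32)
print("plate",cv2.minAreaRect(q*1000))
rib=sub&(hsv[...,2]<70); print("rib n",rib.sum(), np.percentile(rz[rib],[5,50,95]), P[rib].mean(0))
t=sub&(rz>.028); print("high",t.sum(),P[t].mean(0) if t.any() else 0, cv2.minAreaRect((P[t][:,:2]*1000).astype(np.float32)))
E
```

```text
post [ 0.5127 -0.1201  0.0674]
mid [0.4624 0.3277 0.0051]
rib [0.4411 0.2859 0.029 ]
big [0.3148 0.286  0.0058]
small [0.5805 0.3158 0.0037]
car [0.5736 0.013  0.0259]
flap [0.7135 0.0226 0.0428]
tray [ 0.4775 -0.3038  0.0035]
barrel [ 0.6821 -0.3471  0.0491]
clean [0.7261 0.3389 0.0799]
1502 [0.00152145 0.00510388 0.03692902] [-0.00140624  0.00332167  0.03978423]
plate ((453.11798095703125, 291.426513671875), (121.7051773071289, 91.7044677734375), 86.04368591308594)
rib n 124 [0.00869874 0.03729056 0.04156674] [0.43727708 0.28911551 0.03110193]
high 106 [0.43369821 0.26635794 0.12486021] ((422.0779724121094, 148.66973876953125), (301.0871887207031, 42.99391174316406), 83.47549438476562)
```

View pics/crop1.png

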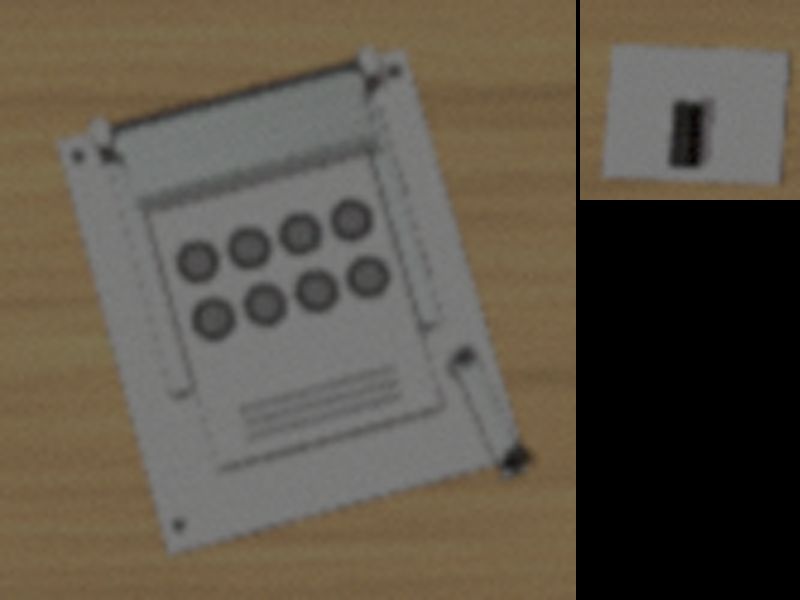

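The crop shows the station base plate corners at about (60,145), (405,50), (170,553) and (525,455), with the post at the lower right. The middle strip's rib sits toward its near (lower) edge, so its far edge points to +x.

```bash
cat >> h.py <<'E'
def ray(im,u,v,z):
    d=np.array([(u-im["cx"])/im["fx"],-(v-im["cy"])/im["fy"],-1.])@np.array(im["attitude"]).T
    e=np.array(im["eye"]); return e+d*(z-e[2])/d[2]
def proj(im,p):
    c=(np.asarray(p)-im["eye"])@np.array(im["attitude"]); return np.array([im["cx"]+im["fx"]*c[0]/-c[2], im["cy"]+im["fy"]*c[1]/c[2]])
E
python3 - <<'E'
from h import *
im=np.load("top.npy",allow_pickle=True).item()
hsv=cv2.cvtColor(im["frame"],cv2.COLOR_RGB2HSV)
m=np.zeros(hsv.shape[:2],np.uint8); m[95:220,195:315]=255
m[hsv[...,1]>70]=0
m=cv2.morphologyEx(m,cv2.MORPH_OPEN,np.ones((3,3)))
c=max(cv2.findContours(m,cv2.RETR_EXTERNAL,cv2.CHAIN_APPROX_NONE)[0],key=cv2.contourArea)[:,0]
q=np.array([ray(im,u,v,.008)[:2] for u,v in c])*1000
# fit left and bottom, right, top edges robustly from initial corners (crop px)
C=[np.array(p)/4.8+[195,95] for p in((60,145),(405,50),(515,455),(170,553))]
W=[ray(im,*p,.008)[:2]*1000 for p in C]
print(np.round(W,1))
L=[]
for i in range(4):
    a,b=W[i],W[(i+1)%4];d=(b-a)/np.linalg.norm(b-a);n=np.array([-d[1],d[0]])
    t=(q-a)@d;s=(q-a)@n;k=(abs(s)<6)&(t>12)&(t<np.linalg.norm(b-a)-25)
    vx,vy,x0,y0=cv2.fitLine(q[k].astype(np.float32),cv2.DIST_HUBER,0,.01,.01).ravel();L.append((vx,vy,x0,y0));print(i,k.sum(),round(np.degrees(np.arctan(vy/vx)),2) )
def X(l,m):
    A=np.array([[l[0],-m[0]],[l[1],-m[1]]]);t=np.linalg.solve(A,[m[2]-l[2],m[3]-l[3]]);return np.array(l[2:])+t[0]*np.array(l[:2])
K=[X(L[i-1],L[i]) for i in range(4)] # TL,TR,BR,BL
K=np.array(K);print("corners",K.round(1),[round(float(np.linalg.norm(K[i]-K[(i+1)%4])),1) for i in range(4)])
M=np.array([[100,105],[100,-105],[-150,-105],[-150,105]],float)
Mc=M-M.mean(0);Kc=K-K.mean(0);H=Mc.T@Kc;th=np.arctan2(H[0,1]-H[1,0],H[0,0]+H[1,1])
R=np.array([[np.cos(th),-np.sin(th)],[np.sin(th),np.cos(th)]]);o=K.mean(0)-R@M.mean(0)
print("station yaw",np.degrees(th),"o",o, "res",(K-(M@R.T+o)).round(1).tolist())
# carrier near face, post, pivot check
def st(u,v,z): return R.T@(ray(im,u,v,z)[:2]*1000-o)
for n,(u,v,z) in dict(nearL=(220,468,.03),nearR=(440,408,.03),post=(517,458,.055),posttop=(513,455,.064),pivot=(463,357,.03),lipL=(145,205,.045),lipR=(372,150,.045)).items(): print(n,st(u/4.8+195,v/4.8+95,z).round(1))
E
```

```text
[[ 706.8  128.2]
 [ 758.6  -73.9]
 [ 518.2 -128. ]
 [ 467.9   69.1]]
0 53 -76.05
1 71 13.86
2 59 -76.08
3 73 13.98
corners [[ 709.5  131.5]
 [ 760.2  -72.5]
 [ 518.2 -132.2]
 [ 467.8   71.3]] [210.2, 249.2, 209.7, 249.1]
station yaw 13.926183846172107 o [638.21651991   5.54267918] res [[-0.5, -0.0], [-0.3, -0.2], [0.3, 0.3], [0.5, -0.0]]
nearL [-113.8   62.7]
nearR [-114.1  -64.5]
post [-155.   -94.3]
posttop [-153.6  -91.3]
pivot [-89.8 -85. ]
lipL [38. 64.]
lipR [ 34.6 -66.6]
```

Every check agrees: the plate is 249x210, the carrier is out about 34 mm, the pivot matches, and the latch is at about 1.65 rad. Next is a helper for working out the moves.

```bash
cat >> h.py <<'E'
TH=13.93; O=np.array([.6382,.0055])
def w2(x,y):
    c,s=np.cos(np.radians(TH)),np.sin(np.radians(TH)); return O+np.array([c*x-s*y,s*x+c*y])/1000
def st_of(p):
    c,s=np.cos(np.radians(TH)),np.sin(np.radians(TH)); d=(np.array(p[:2])-O)*1000; return np.array([c*d[0]+s*d[1],-s*d[0]+c*d[1],p[2]*1000])
def plan(s,target,yaw):
    """shift (units of 50mm) in tool axes after turning; turn units"""
    R=s["tool_rot"]; cur=np.degrees(np.arctan2(R[1,0],R[0,0]))
    dy=(yaw-cur+180)%360-180
    a=np.radians(yaw);Rn=np.array([[np.cos(a),np.sin(a),0],[np.sin(a),-np.cos(a),0],[0,0,-1]])
    sh=Rn.T@(np.array(target)-s["position"])/.05
    print("turn z units total",round(-dy/8,3),"then shift units",sh.round(2))
def tell():
    s=env.observe();print("t",round(s["time_s"],2),"st",st_of(s["position"]).round(1),"F",s["ft_force"].round(1),"w",round(s["grip_width"]*1000,1),"gf",round(s["gripper_force"],1),"yaw",round(np.degrees(np.arctan2(s["tool_rot"][1,0],s["tool_rot"][0,0])),2),"zax",s["tool_rot"][:,2].round(4));return s
E
python3 - <<'E'
from h import *
s=tell(); plan(s,[*w2(-147,0),.1],193.93)
E
```

```text
t 0.1 st [-311.3  602.7  247.8] F [ 0.8 -0.4 -0.1] w 85.4 gf 0.0 yaw 159.67 zax [-7.0e-04 -1.1e-03 -1.0e+00]
turn z units total -4.282 then shift units [ -3.29 -12.05   2.96]
```

Request:
move_arm(
  motion=[
    [[0,0,0],[0,0,-0.856]],
    [[0,0,0],[0,0,-0.856]],
    [[0,0,0],[0,0,-0.856]],
    [[0,0,0],[0,0,-0.856]],
    [[0,0,0],[0,0,-0.856]],
    [[-0.219,-0.803,0.197],[0,0,0]],
    [[-0.219,-0.803,0.197],[0,0,0]],
    [[-0.219,-0.803,0.197],[0,0,0]],
    [[-0.219,-0.803,0.197],[0,0,0]],
    [[-0.219,-0.803,0.197],[0,0,0]],
    [[-0.219,-0.803,0.197],[0,0,0]],
    [[-0.219,-0.803,0.197],[0,0,0]],
    [[-0.219,-0.803,0.197],[0,0,0]],
    [[-0.219,-0.803,0.197],[0,0,0]],
    [[-0.219,-0.803,0.197],[0,0,0]],
    [[-0.219,-0.803,0.197],[0,0,0]],
    [[-0.219,-0.803,0.197],[0,0,0]],
    [[-0.219,-0.803,0.197],[0,0,0]],
    [[-0.219,-0.803,0.197],[0,0,0]],
    [[-0.219,-0.803,0.197],[0,0,0]],
  ],
  claw=1,
  force=30,
)

```text
time_s: 2.1
position: [0.4958, -0.0311, 0.1]
tool_rot: [[-0.971, -0.24, -0.0], [-0.24, 0.971, 0.0], [0.0, 0.0, -1.0]]
ft_force: [0.4, 0.4, -0.7]
grip_width: 0.0005
gripper_force: 0.0
```

```bash
python3 -c "
from h import *
s=tell(); plan(s,[*w2(-147,0),.032],193.93)"
```

```text
t 2.1 st [-147.    -1.2  100. ] F [ 0.4  0.4 -0.7] w 0.5 gf 0.0 yaw -166.11 zax [-4.e-04  2.e-04 -1.e+00]
turn z units total -0.005 then shift units [-0.    0.02  1.36]
```

Request:
move_arm(
  motion=[
    [[0,0.02,0.34],[0,0,0]],
    [[0,0,0.34],[0,0,0]],
    [[0,0,0.34],[0,0,0]],
    [[0,0,0.34],[0,0,0]],
    [[-0.12,0,0],[0,0,0]],
    [[-0.12,0,0],[0,0,0]],
    [[-0.12,0,0],[0,0,0]],
    [[-0.12,0,0],[0,0,0]],
    [[-0.12,0,0],[0,0,0]],
    [[-0.12,0,0],[0,0,0]],
    [[-0.12,0,0],[0,0,0]],
    [[-0.1,0,0],[0,0,0]],
    [[0,0,0],[0,0,0]],
  ],
)

```text
time_s: 3.4
position: [0.5414, -0.0169, 0.0325]
tool_rot: [[-0.971, -0.241, 0.001], [-0.241, 0.971, -0.0], [-0.001, -0.0, -1.0]]
ft_force: [-0.7, -0.0, 0.5]
grip_width: 0.0
gripper_force: 0.0
```

Request:
move_arm(
  motion=[
    [[-0.04,0,0],[0,0,0]],
    [[-0.04,0,0],[0,0,0]],
    [[0,0,0],[0,0,0]],
  ],
)

```text
time_s: 3.7
position: [0.5447, -0.0161, 0.0325]
tool_rot: [[-0.971, -0.24, 0.0], [-0.24, 0.971, 0.0], [-0.0, 0.0, -1.0]]
ft_force: [-1.6, -0.5, -1.0]
grip_width: 0.0002
gripper_force: 0.3
```

Request:
move_arm(
  motion=[
    [[-0.04,0,0],[0,0,0]],
    [[-0.04,0,0],[0,0,0]],
    [[-0.02,0,0],[0,0,0]],
    [[0,0,0],[0,0,0]],
  ],
)

```text
time_s: 4.1
position: [0.5496, -0.0149, 0.0325]
tool_rot: [[-0.971, -0.24, 0.0], [-0.24, 0.971, 0.0], [-0.0, 0.0, -1.0]]
ft_force: [-1.1, 0.5, -0.9]
grip_width: 0.0003
gripper_force: 0.4
```

Request:
move_arm(
  motion=[
    [[-0.02,0,0],[0,0,0]],
    [[-0.02,0,0],[0,0,0]],
    [[0,0,0],[0,0,0]],
  ],
)

```text
time_s: 4.4
position: [0.5502, -0.0147, 0.0325]
tool_rot: [[-0.971, -0.241, -0.003], [-0.241, 0.971, -0.0], [0.003, 0.0, -1.0]]
ft_force: [-7.3, -2.5, 2.8]
grip_width: 0.0003
gripper_force: 4.1
```

```bash
python3 -c "
from h import *
s=tell()"
```

```text
t 4.4 st [-90.3   1.6  32.5] F [-7.3 -2.5  2.8] w 0.3 gf 4.1 yaw -166.07 zax [-3.2e-03 -4.0e-04 -1.0e+00]
```

Request:
move_arm(
  motion=[
    [[0.2,0,0],[0,0,0]],
    [[0.2,0,0],[0,0,0]],
    [[0.2,0,-0.49],[0,0,0]],
    [[0,0,-0.49],[0,0,0]],
    [[0,0,-0.49],[0,0,0]],
    [[0,0,-0.49],[0,0,0]],
    [[0.167,-0.471,0],[0,0,0]],
    [[0.167,-0.471,0],[0,0,0]],
    [[0.167,-0.472,0],[0,0,0]],
    [[0.167,-0.472,0],[0,0,0]],
    [[0,0,0],[0,0,0]],
    [[0,0,0],[0,0,0]],
  ],
  claw=0.5,
)

```text
time_s: 5.6
position: [0.5121, -0.1213, 0.1306]
tool_rot: [[-0.971, -0.239, 0.0], [-0.239, 0.971, 0.0], [-0.0, 0.0, -1.0]]
ft_force: [-0.3, 0.6, 0.2]
grip_width: 0.0428
gripper_force: 0.0
```

```bash
python3 - <<'E'
from h import *
s=tell()
plan(s,[*w2(-153.5,-92.7),.053],193.93)
im=grab("side"); 
u,v=proj(im,[*w2(-120,-60),.03]).astype(int); print(u,v, proj(im,[*w2(-153.5,-92.7),.064]))
cv2.imwrite("pics/s1.png",cv2.resize(im["frame"][v-70:v+60,u-70:u+110,::-1],None,fx=4,fy=4,interpolation=cv2.INTER_CUBIC)); print(u-70,v-70)
E
```

```text
t 5.6 st [-152.9  -92.7  130.6] F [-0.3  0.6  0.2] w 42.8 gf 0.0 yaw -166.15 zax [ 2.e-04  3.e-04 -1.e+00]
turn z units total -0.011 then shift units [ 0.01 -0.    1.55]
279 225 [273.24911837 226.08647665]
209 155
```

View pics/s1.png

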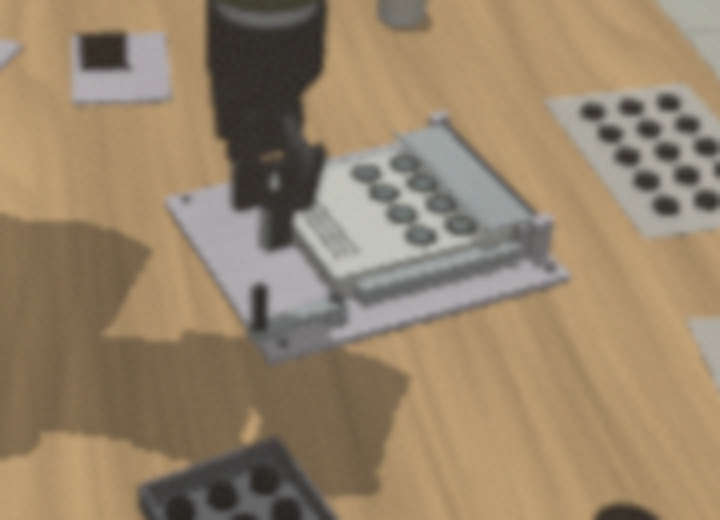

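The post top shows at crop (260,288), which is image (274,227), against a predicted (273,226). The carrier is home. I'll descend and grip the post.

Request:
move_arm(
  motion=[
    [[0,0,0.39],[0,0,0]],
    [[0,0,0.39],[0,0,0]],
    [[0,0,0.39],[0,0,0]],
    [[0,0,0.38],[0,0,0]],
    [[0,0,0],[0,0,0]],
  ],
)

```text
time_s: 6.15
position: [0.5114, -0.1197, 0.0513]
tool_rot: [[-0.97, -0.242, -0.004], [-0.242, 0.97, 0.002], [0.003, 0.003, -1.0]]
ft_force: [0.5, 0.8, 0.2]
grip_width: 0.0424
gripper_force: 0.0
```

Request:
move_arm(
  motion=[
    [[0,0,0],[0,0,0]],
    [[0,0,0],[0,0,0]],
    [[0,0,0],[0,0,0]],
    [[0,0,0],[0,0,0]],
    [[0,0,0],[0,0,0]],
  ],
  claw=1,
  force=25,
)

```text
time_s: 6.65
position: [0.513, -0.1214, 0.054]
tool_rot: [[-0.971, -0.24, 0.002], [-0.24, 0.971, -0.001], [-0.002, -0.001, -1.0]]
ft_force: [0.1, 1.0, 7.3]
grip_width: 0.0112
gripper_force: 25.4
```

```bash
python3 - <<'E'
from h import *
s=tell()
p=st_of(s["position"])[:2]; q0=np.arctan2(-(p[0]+89),p[1]+85);print("q0",q0)
prev=p
for q in np.linspace(q0,0,15)[1:]:
    n=np.array([-89,-85])+65*np.array([-np.sin(q),np.cos(q)]); d=(n-prev)/50; prev=n
    print(f"[[{-d[0]:.3f}, {d[1]:.3f}, 0], [0, 0, 0]],",end=" ")
E
```

```text
t 6.65 st [-152.1  -93.    54. ] F [0.1 1.  7.3] w 11.2 gf 25.4 yaw -166.09 zax [ 1.9e-03 -8.0e-04 -1.0e+00]
q0 1.6969712166762863
[[0.039, 0.154, 0], [0, 0, 0]], [[-0.009, 0.157, 0], [0, 0, 0]], [[-0.028, 0.155, 0], [0, 0, 0]], [[-0.046, 0.151, 0], [0, 0, 0]], [[-0.064, 0.144, 0], [0, 0, 0]], [[-0.081, 0.135, 0], [0, 0, 0]], [[-0.097, 0.124, 0], [0, 0, 0]], [[-0.111, 0.112, 0], [0, 0, 0]], [[-0.124, 0.097, 0], [0, 0, 0]], [[-0.135, 0.082, 0], [0, 0, 0]], [[-0.144, 0.065, 0], [0, 0, 0]], [[-0.150, 0.047, 0], [0, 0, 0]], [[-0.155, 0.028, 0], [0, 0, 0]], [[-0.157, 0.010, 0], [0, 0, 0]],
```

Request:
move_arm(
  motion=[
    [[0.02,0.154,0],[0,0,0]],
    [[-0.009,0.157,0],[0,0,0]],
    [[-0.028,0.155,0],[0,0,0]],
    [[-0.046,0.151,0],[0,0,0]],
    [[-0.064,0.144,0],[0,0,0]],
    [[-0.081,0.135,0],[0,0,0]],
    [[-0.097,0.124,0],[0,0,0]],
    [[-0.111,0.112,0],[0,0,0]],
    [[-0.124,0.097,0],[0,0,0]],
    [[-0.135,0.082,0],[0,0,0]],
    [[-0.144,0.065,0],[0,0,0]],
    [[-0.15,0.047,0],[0,0,0]],
    [[-0.155,0.028,0],[0,0,0]],
    [[-0.14,0.01,0],[0,0,0]],
    [[0,0,0],[0,0,0]],
    [[0,0,0],[0,0,0]],
  ],
)

```text
time_s: 8.25
position: [0.5568, -0.0353, 0.0534]
tool_rot: [[-0.971, -0.241, 0.001], [-0.241, 0.971, -0.001], [-0.001, -0.001, -1.0]]
ft_force: [0.3, -3.3, 5.0]
grip_width: 0.011
gripper_force: 25.7
```

```bash
python3 -c "
from h import *
s=tell()"
```

```text
t 8.25 st [-88.8 -20.   53.4] F [ 0.3 -3.3  5. ] w 11.0 gf 25.7 yaw -166.08 zax [ 1.4e-03 -7.0e-04 -1.0e+00]
```

Request:
move_arm(
  motion=[
    [[-0.03,0,0],[0,0,0]],
    [[-0.03,0,0],[0,0,0]],
    [[0,0,0],[0,0,0]],
  ],
)

```text
time_s: 8.55
position: [0.5578, -0.035, 0.0533]
tool_rot: [[-0.971, -0.241, -0.003], [-0.241, 0.971, -0.001], [0.004, -0.0, -1.0]]
ft_force: [-7.4, -8.0, 9.8]
grip_width: 0.0112
gripper_force: 26.2
```

Request:
move_arm(
  motion=[
    [[0,0,0],[0,0,0]],
    [[0,0,0],[0,0,0]],
    [[0,0,0],[0,0,0]],
    [[0,0,-0.5],[0,0,0]],
    [[0,0,-0.5],[0,0,0]],
    [[0,0,-0.5],[0,0,0]],
    [[0,0,-0.3],[0,0,0]],
  ],
  claw=0.5,
)

```text
time_s: 9.25
position: [0.5595, -0.0342, 0.1447]
tool_rot: [[-0.971, -0.241, 0.002], [-0.241, 0.971, -0.0], [-0.002, -0.001, -1.0]]
ft_force: [1.0, -0.0, -0.6]
grip_width: 0.0424
gripper_force: 0.0
```

```bash
python3 - <<'E'
from h import *
s=tell()
yaw=-3.96
c=np.array([.4531,.2914]); a=np.radians(yaw); g=c-.015*np.array([np.cos(a),np.sin(a)]); print(g)
plan(s,[*g,.144],180+yaw)
E
```

```text
t 9.25 st [-85.9 -19.6 144.7] F [ 1.  -0.  -0.6] w 42.4 gf 0.0 yaw -166.07 zax [ 1.7e-03 -1.0e-04 -1.0e+00]
[0.43813581 0.2924359 ]
turn z units total 2.236 then shift units [2.87 6.35 0.01]
```

Request:
move_arm(
  motion=[
    [[0,0,0],[0,0,0.745]],
    [[0,0,0],[0,0,0.745]],
    [[0,0,0],[0,0,0.746]],
    [[0.287,0.635,0],[0,0,0]],
    [[0.287,0.635,0],[0,0,0]],
    [[0.287,0.635,0],[0,0,0]],
    [[0.287,0.635,0],[0,0,0]],
    [[0.287,0.635,0],[0,0,0]],
    [[0.287,0.635,0],[0,0,0]],
    [[0.287,0.635,0],[0,0,0]],
    [[0.287,0.635,0],[0,0,0]],
    [[0.287,0.635,0],[0,0,0]],
    [[0.287,0.635,0],[0,0,0]],
    [[0,0,0],[0,0,0]],
    [[0,0,0],[0,0,0]],
  ],
)

```text
time_s: 10.75
position: [0.4376, 0.2928, 0.1428]
tool_rot: [[-0.998, 0.068, -0.0], [0.068, 0.998, -0.0], [0.0, -0.0, -1.0]]
ft_force: [-0.4, -0.9, 0.0]
grip_width: 0.0426
gripper_force: 0.0
```

```bash
python3 - <<'E'
from h import *
s=tell()
plan(s,[.4381,.2924,.029],176.04)
a=grab("top"); b=grab("side")
u,v=proj(a,[.48,.12,.03]).astype(int); A=cv2.resize(a["frame"][100:250,u-90:u+110,::-1],None,fx=4,fy=4)
u2,v2=proj(b,[.44,.29,.03]).astype(int);print(u2,v2, proj(b,[.4381,.2924,.038]))
B=cv2.resize(b["frame"][v2-40:v2+40,u2-50:u2+50,::-1],None,fx=4,fy=4)
o=np.zeros((600,800,3),np.uint8); o[:A.shape[0],:A.shape[1]]=A
cv2.imwrite("pics/t2.png",o)
cv2.imwrite("pics/s2.png",cv2.resize(b["frame"][120:270,180:380,::-1],None,fx=4,fy=4,interpolation=cv2.INTER_CUBIC))
E
```

```text
t 10.75 st [-125.6  327.1  142.8] F [-0.4 -0.9  0. ] w 42.6 gf 0.0 yaw 176.13 zax [-5.e-04 -2.e-04 -1.e+00]
turn z units total 0.011 then shift units [-0.01 -0.01  2.28]
234 165 [234.04022535 163.04003793]
```

View pics/s2.png

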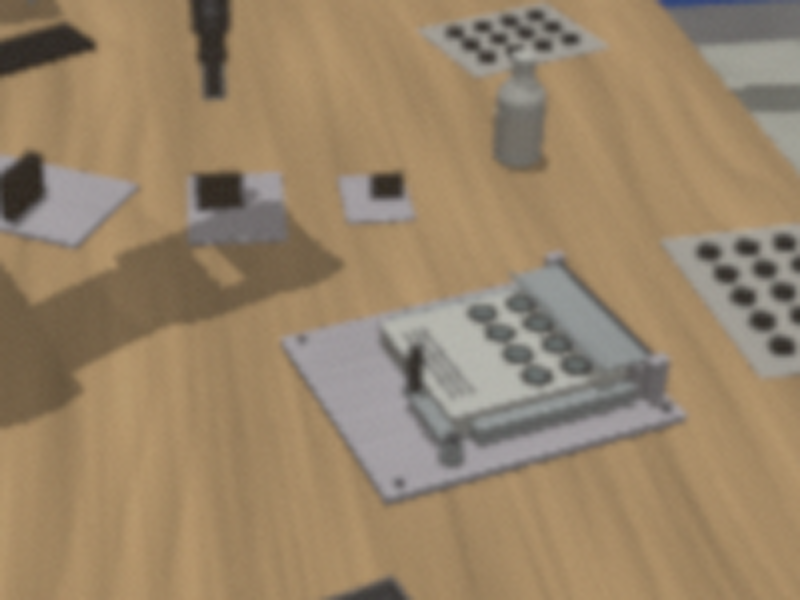

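The latch lies across the near face at crop (430,400). The rib's top is at about (219,175), against a predicted (216,172). I'll descend and grip the rib.

Request:
move_arm(
  motion=[
    [[0,0,0.4],[0,0,0]],
    [[0,0,0.4],[0,0,0]],
    [[0,0,0.4],[0,0,0]],
    [[0,0,0.4],[0,0,0]],
    [[0,0,0.4],[0,0,0]],
    [[0,0,0.28],[0,0,0]],
    [[0,0,0],[0,0,0]],
  ],
)

```text
time_s: 11.55
position: [0.4377, 0.291, 0.0276]
tool_rot: [[-0.997, 0.071, -0.003], [0.071, 0.997, -0.001], [0.003, -0.002, -1.0]]
ft_force: [-0.1, -0.3, 0.4]
grip_width: 0.0424
gripper_force: 0.0
```

Request:
move_arm(
  motion=[
    [[0,0,0],[0,0,0]],
    [[0,0,0],[0,0,0]],
    [[0,0,0],[0,0,0]],
    [[0,0,0],[0,0,0]],
    [[0,0,0],[0,0,0]],
    [[0,0,0],[0,0,0]],
  ],
  claw=1,
  force=70,
)

```text
time_s: 12.15
position: [0.4386, 0.2922, 0.0301]
tool_rot: [[-0.998, 0.069, 0.002], [0.069, 0.998, 0.0], [-0.002, 0.0, -1.0]]
ft_force: [-0.5, -2.0, 6.6]
grip_width: 0.011
gripper_force: 69.7
```

Request:
move_arm(
  motion=[
    [[0,0,-0.4],[0,0,0]],
    [[0,0,-0.4],[0,0,0]],
    [[0,0,-0.4],[0,0,0]],
    [[0,0,-0.4],[0,0,0]],
    [[0,0,-0.4],[0,0,0]],
    [[0,0,0],[0,0,0]],
  ],
)

```text
time_s: 12.75
position: [0.4389, 0.2927, 0.1313]
tool_rot: [[-0.998, 0.069, 0.005], [0.069, 0.998, 0.002], [-0.004, 0.002, -1.0]]
ft_force: [-0.6, -0.3, -2.2]
grip_width: 0.0107
gripper_force: 68.5
```

```bash
python3 - <<'E'
from h import *
s=tell()
im=grab("side"); print(proj(im,s["position"]))
u,v=proj(im,s["position"]).astype(int)
cv2.imwrite("pics/s3.png",cv2.resize(im["frame"][v-50:v+50,u-60:u+60,::-1],None,fx=6,fy=6,interpolation=cv2.INTER_CUBIC))
t=grab("top");np.save("top3.npy",t,allow_pickle=True)
hsv=cv2.cvtColor(t["frame"],cv2.COLOR_RGB2HSV);P=cloud(t)
k=np.zeros(hsv.shape[:2],bool);uu,vv=proj(t,s["position"]).astype(int);k[vv-35:vv+30,uu-35:uu+35]=1
k&=(hsv[...,1]<60)&(abs(P[...,2]-(s["position"][2]-.025))<.008)
m=cv2.morphologyEx(k.astype(np.uint8),cv2.MORPH_OPEN,np.ones((2,2)))
print(k.sum(),cv2.minAreaRect((P[m>0][:,:2]*1000).astype(np.float32)),s["position"],np.median(P[m>0],0))
E
```

```text
t 12.75 st [-124.3  326.7  131.3] F [-0.6 -0.3 -2.2] w 10.7 gf 68.5 yaw 176.03 zax [ 0.0046  0.0018 -1.    ]
[233.16113176 139.98825476]
784 ((440.3891296386719, 154.66680908203125), (314.20123291015625, 89.20597839355469), 85.50621795654297) [0.43890802 0.29268828 0.13133021] [0.46088086 0.25667049 0.10447925]
```

View pics/s3.png

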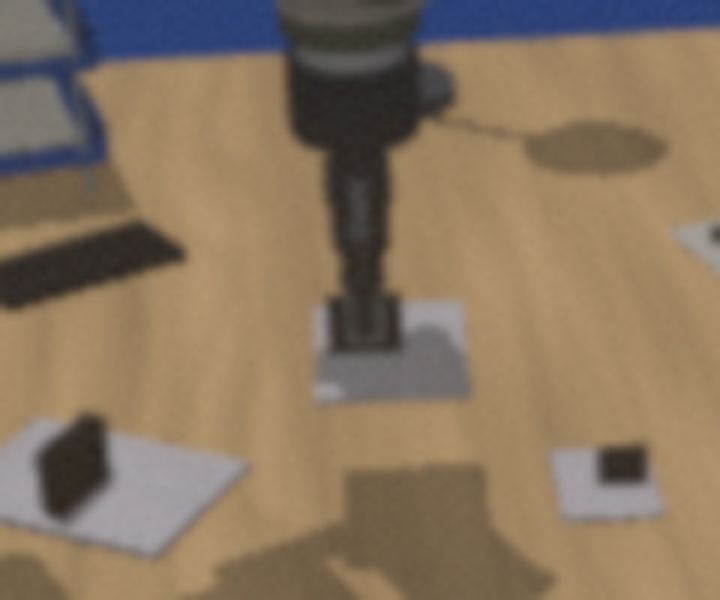

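The strip is held level and gripped at the rib. TCP is 30 mm above its underside. I'll carry it over.

```bash
python3 - <<'E'
from h import *
s=tell()
plan(s,[*w2(-40,0),.131],193.93)
E
```

```text
t 12.85 st [-125.5  326.5  128.7] F [-0.6  0.3 -2.5] w 10.9 gf 68.5 yaw 176.02 zax [-2.e-04 -0.e+00 -1.e+00]
turn z units total -2.239 then shift units [-1.71 -6.53 -0.05]
```

Request:
move_arm(
  motion=[
    [[0,0,0],[0,0,-0.56]],
    [[0,0,0],[0,0,-0.56]],
    [[0,0,0],[0,0,-0.56]],
    [[0,0,0],[0,0,-0.56]],
    [[-0.114,-0.435,-0.003],[0,0,0]],
    [[-0.114,-0.435,-0.003],[0,0,0]],
    [[-0.114,-0.435,-0.003],[0,0,0]],
    [[-0.114,-0.435,-0.003],[0,0,0]],
    [[-0.114,-0.435,-0.003],[0,0,0]],
    [[-0.114,-0.435,-0.003],[0,0,0]],
    [[-0.114,-0.435,-0.003],[0,0,0]],
    [[-0.114,-0.435,-0.003],[0,0,0]],
    [[-0.114,-0.435,-0.003],[0,0,0]],
    [[-0.114,-0.435,-0.003],[0,0,0]],
    [[-0.114,-0.435,-0.003],[0,0,0]],
    [[-0.114,-0.435,-0.003],[0,0,0]],
    [[-0.114,-0.435,-0.003],[0,0,0]],
    [[-0.114,-0.435,-0.003],[0,0,0]],
    [[-0.114,-0.435,-0.003],[0,0,0]],
    [[0,0,0],[0,0,0]],
  ],
)

```text
time_s: 14.85
position: [0.6001, -0.006, 0.1294]
tool_rot: [[-0.971, -0.239, -0.002], [-0.239, 0.971, -0.0], [0.002, 0.0, -1.0]]
ft_force: [-0.7, 0.1, -2.3]
grip_width: 0.0107
gripper_force: 68.6
```

Request:
move_arm(
  motion=[
    [[0,0,0.3],[0,0,0]],
    [[0,0,0.3],[0,0,0]],
    [[0,0,0.3],[0,0,0]],
    [[0,0,0.2],[0,0,0]],
    [[0,0,0],[0,0,0]],
    [[0,0,0],[0,0,0]],
  ],
)

```text
time_s: 15.45
position: [0.5996, -0.0035, 0.0763]
tool_rot: [[-0.97, -0.241, -0.0], [-0.241, 0.97, 0.0], [0.0, 0.0, -1.0]]
ft_force: [0.2, -0.6, -1.1]
grip_width: 0.0107
gripper_force: 68.6
```

```bash
python3 - <<'E'
from h import *
s=tell()
plan(s,[*w2(-40,0),.063],193.93)
im=grab("top")
f=im["frame"][:,:,::-1].copy(); f=cv2.resize(f[95:220,195:315],None,fx=4.8,fy=4.8,interpolation=cv2.INTER_CUBIC)
# predicted strip corners at its top z
z=s["position"][2]-.026
p=st_of(s["position"])
for a,b in((60,60),(60,-60),(-30,60),(-30,-60)):
    u=(proj(im,[*w2(p[0]+a,p[1]+b),z])-[195,95]+.5)*4.8; cv2.circle(f,tuple(int(x) for x in u),4,(0,0,255),1)
cv2.imwrite("pics/t4.png",f)
E
```

```text
t 15.45 st [-39.7   0.5  76.3] F [ 0.2 -0.6 -1.1] w 10.7 gf 68.6 yaw -166.04 zax [-3.e-04  1.e-04 -1.e+00]
turn z units total 0.003 then shift units [ 0.01 -0.01  0.27]
```

View pics/t4.png

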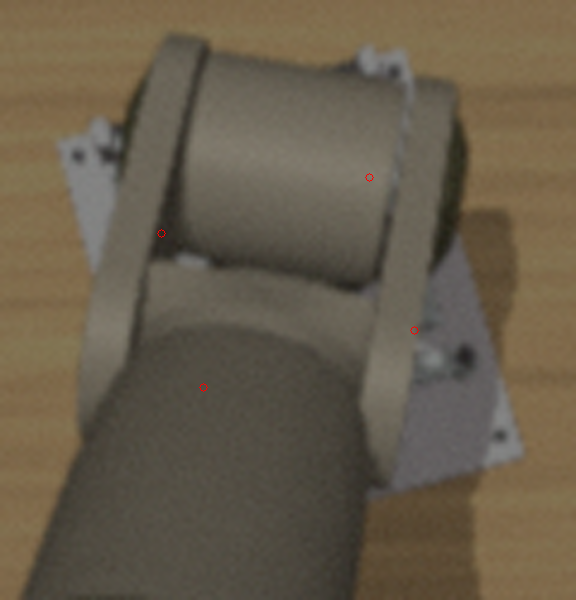

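The arm blocks the top view here, so I'll use the side view. First I'll lower to about 2 mm above the carrier.

Request:
move_arm(
  motion=[
    [[0,0,0.1],[0,0,0]],
    [[0,0,0.1],[0,0,0]],
    [[0,0,0.05],[0,0,0]],
    [[0,0,0],[0,0,0]],
    [[0,0,0],[0,0,0]],
  ],
)

```text
time_s: 16.0
position: [0.5997, -0.0038, 0.0638]
tool_rot: [[-0.971, -0.241, -0.0], [-0.241, 0.971, 0.0], [0.0, 0.0, -1.0]]
ft_force: [0.1, 1.0, -0.5]
grip_width: 0.0108
gripper_force: 68.6
```

```bash
python3 - <<'E'
from h import *
s=tell()
im=grab("side")
p=st_of(s["position"])
x0,y0=proj(im,[*w2(0,0),.03]).astype(int)-[70,60]
f=cv2.resize(im["frame"][y0:y0+120,x0:x0+150,::-1],None,fx=5,fy=5,interpolation=cv2.INTER_CUBIC)
for a,b in((60,60),(60,-60),(-30,60),(-30,-60)):
    u=(proj(im,[*w2(p[0]+a,p[1]+b),s["position"][2]-.026])-[x0,y0]+.5)*5; cv2.circle(f,tuple(int(x) for x in u),4,(0,0,255),1)
cv2.imwrite("pics/s5.png",f)
E
```

```text
t 16.0 st [-39.6   0.3  63.8] F [ 0.1  1.  -0.5] w 10.8 gf 68.6 yaw -166.06 zax [-0.  0. -1.]
```

View pics/s5.png

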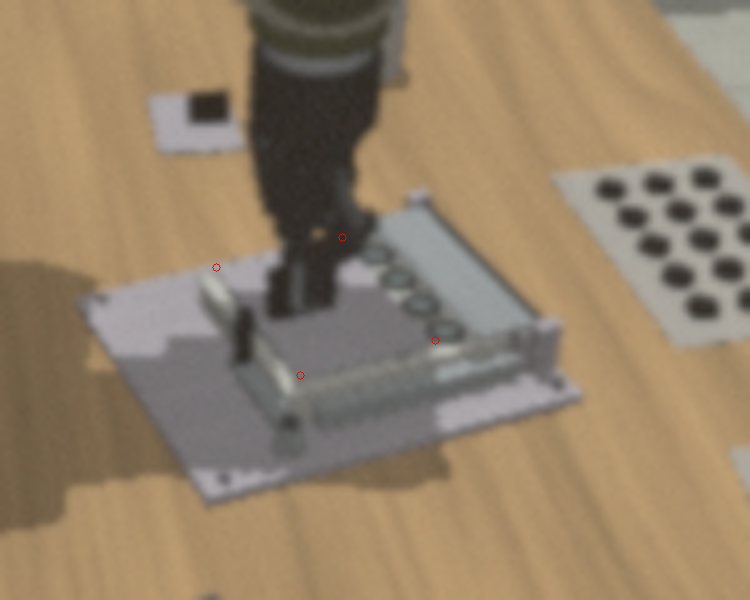

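The right-hand strip corners match the predictions at (300,375) and (435,340). I'll lower 2 mm and slide in.

Request:
move_arm(
  motion=[
    [[0,0,0.045],[0,0,0]],
    [[-0.08,-0.006,0],[0,0,0]],
    [[-0.08,0,0],[0,0,0]],
    [[-0.08,0,0],[0,0,0]],
    [[-0.08,0,0],[0,0,0]],
    [[-0.08,0,0],[0,0,0]],
    [[-0.08,0,0],[0,0,0]],
    [[0,0,0],[0,0,0]],
  ],
)

```text
time_s: 16.85
position: [0.6235, 0.0019, 0.0615]
tool_rot: [[-0.97, -0.241, 0.0], [-0.241, 0.97, -0.0], [-0.0, -0.0, -1.0]]
ft_force: [-0.3, 0.1, -1.9]
grip_width: 0.0105
gripper_force: 68.6
```

```bash
python3 -c "
from h import *
tell()"
```

```text
t 16.85 st [-15.2   0.   61.5] F [-0.3  0.1 -1.9] w 10.5 gf 68.6 yaw -166.04 zax [ 3.e-04 -1.e-04 -1.e+00]
```

Request:
move_arm(
  motion=[
    [[-0.07,0,0],[0,0,0]],
    [[-0.07,0,0],[0,0,0]],
    [[-0.07,0,0],[0,0,0]],
    [[-0.07,0,0],[0,0,0]],
    [[-0.07,0,0],[0,0,0]],
    [[-0.07,0,0],[0,0,0]],
    [[0,0,0],[0,0,0]],
    [[0,0,0],[0,0,0]],
    [[0,0,0],[0,0,0]],
  ],
)

```text
time_s: 17.75
position: [0.6432, 0.0068, 0.0615]
tool_rot: [[-0.971, -0.241, -0.0], [-0.241, 0.971, 0.0], [0.0, 0.0, -1.0]]
ft_force: [0.3, -0.2, -2.2]
grip_width: 0.0105
gripper_force: 68.6
```

Request:
move_arm(
  motion=[
    [[0,0,0.02],[0,0,0]],
    [[0,0,0.02],[0,0,0]],
    [[0,0,0],[0,0,0]],
    [[0,0,0],[0,0,0]],
  ],
)

```text
time_s: 18.15
position: [0.6433, 0.0068, 0.0602]
tool_rot: [[-0.971, -0.241, 0.0], [-0.241, 0.971, -0.0], [-0.0, -0.0, -1.0]]
ft_force: [-3.5, -0.5, 5.6]
grip_width: 0.0107
gripper_force: 69.4
```

```bash
python3 -c "
from h import *
tell()"
```

```text
t 18.15 st [ 5.3 -0.  60.2] F [-3.5 -0.5  5.6] w 10.7 gf 69.4 yaw -166.06 zax [ 3.e-04 -2.e-04 -1.e+00]
```

Request:
move_arm(
  motion=[
    [[0,0,0.008],[0,0,0]],
    [[0,0,0],[0,0,0]],
    [[0,0,0],[0,0,0]],
    [[0,0,0],[0,0,0]],
  ],
)

```text
time_s: 18.55
position: [0.6433, 0.0068, 0.0601]
tool_rot: [[-0.971, -0.241, 0.0], [-0.241, 0.971, -0.0], [-0.0, -0.0, -1.0]]
ft_force: [-4.8, 0.6, 8.2]
grip_width: 0.011
gripper_force: 70.1
```

```bash
python3 - <<'E'
from h import *
s=tell()
im=grab("side")
x0,y0=proj(im,[*w2(0,0),.03]).astype(int)-[70,60]
f=cv2.resize(im["frame"][y0:y0+120,x0:x0+150,::-1],None,fx=5,fy=5,interpolation=cv2.INTER_CUBIC)
for a,b,z in((65,60,.034),(65,-60,.034),(-25,60,.034),(-25,-60,.034),(-89,-20,.064),(37,70,.045),(37,-70,.045)):
    u=(proj(im,[*w2(a,b),z])-[x0,y0]+.5)*5; cv2.circle(f,tuple(int(x) for x in u),4,(0,0,255),1)
cv2.imwrite("pics/s6.png",f)
E
```

```text
t 18.55 st [ 5.3 -0.  60.1] F [-4.8  0.6  8.2] w 11.0 gf 70.1 yaw -166.06 zax [ 5.e-04 -2.e-04 -1.e+00]
```

View pics/s6.png

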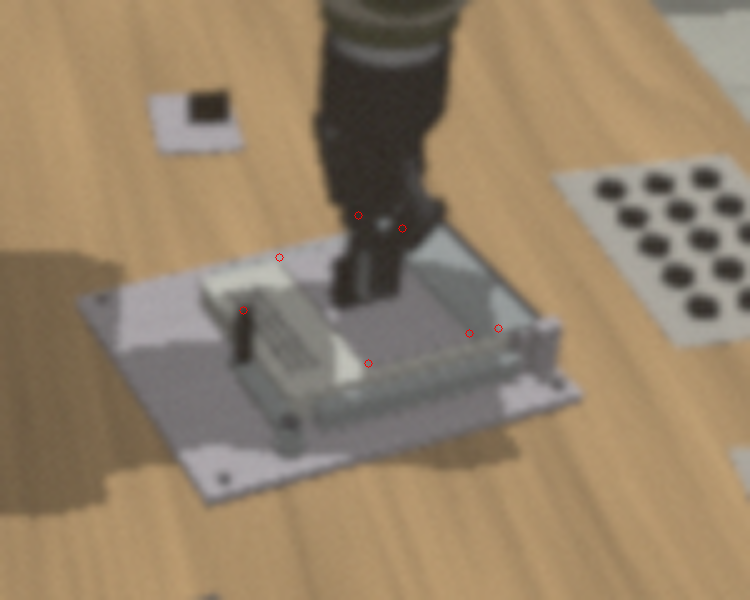

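The strip's near edge runs through the predicted corners (279,257) and (368,363). The post sits at its closed position and the flap lies flat. The press is about 10 N, so I'm handing it in.

```bash
python3 -c "
from h import *
print(env.close_job())"
```

```text
the job is handed in; nothing more can be done
None
```

I handed the job in at about 18.6 s with no verdict shown. By my measurements the carrier is home, the latch is shut, and the strip's far edge is about 65 mm in (station x) under the flat flap, pressed down with about 10 N.

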